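# Lock and load the marking pallet

## Task

Get the laser-marking pallet ready: first push every hairpin clip lying on the bench sideways onto a stud of the pallet, one clip to a stud, until it snaps past the bulge and sits fully home under the stud's head (with only two clips, one stud stays bare). Only when all clips are on, tip the scoop bin over the pallet's white tray so that every brass knob ends up in the tray, then stand the empty bin upright on its green mat. Leave the screwdriver, the gauge and the carton where they are.

Things in the scene. Friction and masses are not known exactly. Their poses are not given: they have to be found in the camera images.
- tray: Marking pallet, fixed. Grey base plate 170 (x) x 290 (y) x 8 mm with a white open tray in its middle: inside 150 (x) x 120 mm (y), walls 4 mm thick, wall tops 43 mm and tray floor 8 mm above the origin. Origin: centre of the plate's underside, on the metal bed, 10 mm above the work surface; z up. stud0 stands at x 0, y +100 mm; stud1 at x -45, y -100; stud2 at x +45, y -100.
- bin: Blue open-front scoop bin, stands on the green mat with the knobs in it. 100 mm wide (y), 50 mm tall, walls 4 mm, floor x = -44 to +36 mm, sides run to x = +80. Front wall slopes out at 45 deg up to the lip: it drains when tipped forward about 80 deg. Origin: under the floor; x towards the lip, z up. 0.13 to 0.23 kg empty.
- bin_lip (a point): Middle of the bin's pouring lip, at x = +80, z = 50 mm in the bin's frame; its axes are the bin's.
- bin_handle (a point): Grip point on the bin's yellow upright fin handle behind its back wall, at x = -59, z = 85 mm in the bin's frame (its axes are the bin's). The fin is 14 mm thick (y), x = -76 to -43, z = 20 to 105 mm; above z = 55 mm it is free on both sides. Grip across its thickness, from above or tilted.
- bin_mat: Thin green rubber mat, 170 (x) x 150 x 2 mm, fixed; origin: centre of its underside, on the metal bed (10 mm above the work surface). The bin's place; x points towards the pallet.
- stud0 (a point): Axis of a steel stud fixed to the pallet, at the plate's top face (18 mm above the work surface). Shank 16 mm in diameter and 16 mm high, then a head 26 mm in diameter, 8 mm thick: a clip must come in from the side, under the head. 36 mm outside the tray's +y wall; the plate runs 45 mm further out. Bring the clip in along the pallet's -y. Axes are the pallet's.
- stud1 (a point): Axis of a steel stud fixed to the pallet, at the plate's top face (18 mm above the work surface). Shank 16 mm in diameter and 16 mm high, then a head 26 mm in diameter, 8 mm thick: a clip must come in from the side, under the head. 36 mm outside the tray's -y wall; the plate runs 45 mm further out. Bring the clip in along the pallet's +y. Axes are the pallet's.
- stud2 (a point): Axis of a steel stud fixed to the pallet, at the plate's top face (18 mm above the work surface). Shank 16 mm in diameter and 16 mm high, then a head 26 mm in diameter, 8 mm thick: a clip must come in from the side, under the head. 36 mm outside the tray's -y wall; the plate runs 45 mm further out. Bring the clip in along the pallet's +y. Axes are the pallet's.
- clip0: Hairpin spring clip, 7 mm steel wire, orange tab, lying flat; may be absent. Origin: underside, mid-seat (on the stud's axis when home, 1 mm play); x to the mouth, z up. Legs pinch to an 8 mm gap at x = 12 mm and flare to a 24 mm mouth, tips x = 32. Pushing on takes 12 to 22 N, then it snaps; bow stops the shank at x = -9. Tab x = -74 to -28, 14 mm thick (y), z = 0 to 36. 0.1 kg.
- clip1: Hairpin spring clip, 7 mm steel wire, orange tab, lying flat; may be absent. Origin: underside, mid-seat (on the stud's axis when home, 1 mm play); x to the mouth, z up. Legs pinch to an 8 mm gap at x = 12 mm and flare to a 24 mm mouth, tips x = 32. Pushing on takes 12 to 22 N, then it snaps; bow stops the shank at x = -9. Tab x = -74 to -28, 14 mm thick (y), z = 0 to 36. 0.1 kg.
- clip2: Hairpin spring clip, 7 mm steel wire, orange tab, lying flat; may be absent. Origin: underside, mid-seat (on the stud's axis when home, 1 mm play); x to the mouth, z up. Legs pinch to an 8 mm gap at x = 12 mm and flare to a 24 mm mouth, tips x = 32. Pushing on takes 12 to 22 N, then it snaps; bow stops the shank at x = -9. Tab x = -74 to -28, 14 mm thick (y), z = 0 to 36. 0.1 kg.
- knob0_center (a point): Centre of the ball of a brass knob blank: ball 28 mm in diameter with a small flat foot 18 mm wide, 31 mm tall, 30 g; may be absent. In the bin at the start; rolls.
- knob1_center (a point): Centre of the ball of a brass knob blank: ball 28 mm in diameter with a small flat foot 18 mm wide, 31 mm tall, 30 g; may be absent. In the bin at the start; rolls.
- knob2_center (a point): Centre of the ball of a brass knob blank: ball 28 mm in diameter with a small flat foot 18 mm wide, 31 mm tall, 30 g; may be absent. In the bin at the start; rolls.
- knob3_center (a point): Centre of the ball of a brass knob blank: ball 28 mm in diameter with a small flat foot 18 mm wide, 31 mm tall, 30 g; may be absent. In the bin at the start; rolls.
- knob4_center (a point): Centre of the ball of a brass knob blank: ball 28 mm in diameter with a small flat foot 18 mm wide, 31 mm tall, 30 g; may be absent. In the bin at the start; rolls.
- screwdriver: Screwdriver lying on the bed, a bystander; origin under its middle.
- gauge: Aluminium focus gauge, upright cylinder 40 mm in diameter, 50 mm tall, a bystander; origin: centre of its underside.
- carton: Small cardboard carton 60 x 90 x 50 mm, a bystander; origin: centre of its underside.
Not all that is in view belongs to the job. What is meant by the bin is not orange or turquoise, and is the larger of those in its own colour.

How it is judged:
On the way, in this order (a step that is already met when the one before it is completed fails the run):
1. every clip present is snapped fully home on a stud, before any pouring (((horizontal distance between clip0 and stud0 below 0.006 m and angle between clip0's own z axis and vertical below 0.2 rad and z of clip0 in the frame of tray between 0.003 and 0.019 m) or (horizontal distance between clip0 and stud1 below 0.006 m and angle between clip0's own z axis and vertical below 0.2 rad and z of clip0 in the frame of tray between 0.003 and 0.019 m) or (horizontal distance between clip0 and stud2 below 0.006 m and angle between clip0's own z axis and vertical below 0.2 rad and z of clip0 in the frame of tray between 0.003 and 0.019 m)) and ((horizontal distance between clip1 and stud0 below 0.006 m and angle between clip1's own z axis and vertical below 0.2 rad and z of clip1 in the frame of tray between 0.003 and 0.019 m) or (horizontal distance between clip1 and stud1 below 0.006 m and angle between clip1's own z axis and vertical below 0.2 rad and z of clip1 in the frame of tray between 0.003 and 0.019 m) or (horizontal distance between clip1 and stud2 below 0.006 m and angle between clip1's own z axis and vertical below 0.2 rad and z of clip1 in the frame of tray between 0.003 and 0.019 m)) and ((horizontal distance between clip2 and stud0 below 0.006 m and angle between clip2's own z axis and vertical below 0.2 rad and z of clip2 in the frame of tray between 0.003 and 0.019 m) or (horizontal distance between clip2 and stud1 below 0.006 m and angle between clip2's own z axis and vertical below 0.2 rad and z of clip2 in the frame of tray between 0.003 and 0.019 m) or (horizontal distance between clip2 and stud2 below 0.006 m and angle between clip2's own z axis and vertical below 0.2 rad and z of clip2 in the frame of tray between 0.003 and 0.019 m))), for 0.2 s.
2. every knob present lies in the tray (x of knob0_center in the frame of tray between -0.075 and 0.075 m and y of knob0_center in the frame of tray between -0.06 and 0.06 m and z of knob0_center in the frame of tray between 0.01 and 0.06 m and x of knob1_center in the frame of tray between -0.075 and 0.075 m and y of knob1_center in the frame of tray between -0.06 and 0.06 m and z of knob1_center in the frame of tray between 0.01 and 0.06 m and x of knob2_center in the frame of tray between -0.075 and 0.075 m and y of knob2_center in the frame of tray between -0.06 and 0.06 m and z of knob2_center in the frame of tray between 0.01 and 0.06 m and x of knob3_center in the frame of tray between -0.075 and 0.075 m and y of knob3_center in the frame of tray between -0.06 and 0.06 m and z of knob3_center in the frame of tray between 0.01 and 0.06 m and x of knob4_center in the frame of tray between -0.075 and 0.075 m and y of knob4_center in the frame of tray between -0.06 and 0.06 m and z of knob4_center in the frame of tray between 0.01 and 0.06 m), for 0.2 s.
At the end, for the whole second after the job is handed in: Every clip present is home on a stud (clip origin within 6 mm of a stud's axis, under its head, level within 0.2 rad), every knob present is inside the tray, and the bin stands upright (within 0.1 rad) at rest on the green mat, its origin within 50 mm of the mat's centre (all of step 1 and all of step 2 and horizontal distance between bin and bin_mat below 0.05 m and angle between bin's own z axis and vertical below 0.1 rad and z of bin in the frame of bin_mat between -0.002 and 0.01 m and linear speed of bin below 0.03 m/s); the robot touches nothing.
It fails at once if the screwdriver is pushed more than 40 mm from its place (distance of screwdriver from where it was at the start of the episode above 0.04 m).
It fails at once if the gauge is pushed more than 40 mm from its place (distance of gauge from where it was at the start of the episode above 0.04 m).
It fails at once if the carton is pushed more than 40 mm from its place (distance of carton from where it was at the start of the episode above 0.04 m).
Of clip0, clip1, clip2 only 2 to 3 are there at a start; the rules pass over those that are not, and their reading is None.
Of knob0, knob1, knob2, knob3, knob4 only 3 to 5 are there at a start; the rules pass over those that are not, and their reading is None.
At some moment in a run one of clip0, clip1, clip2 may be knocked a few centimetres aside while the robot is not near it.
It also fails if it takes over 200 s, if anything falls off the work surface, if the arm or the gripper's body presses on something with over 40 N, if the wrist force passes 120 N, or if a joint passes its speed limit or range.

## Robot

A 6-joint arm with a two-finger parallel gripper is mounted at the origin on the work surface. World frame = base frame: x ahead of the robot, y to its left, z up, the work surface at z = 0. Lengths are in m, angles in rad, forces in N, time in s.
With the tool pointing down it reaches from about 0.325 to 0.85 m from the base axis. Payload 15.5 kg.
Tool frame: the origin (TCP) lies at the very end of the fingers, on their centre line; the grasp point (between the pads) lies 19 mm behind it (robot.grasp_offset is the distance from the TCP to the grasp point, in m); z points along the fingers, y is the line along which they close (so a half turn about z gives the same grasp; the last joint's range is limited). The gripper opens to 91 mm and grips with 3 to 60 N. Pads are 32 mm wide; open, the fingers measure 118 mm over their backs; the gripper's body (76 mm by 178 mm) begins 60 mm behind the grasp point.
Start: joints at [-1.264, 0.494, 1.345, -0, 1.302, -0.096], TCP at [0.245, -0.575, 0.214] pointing down, gripper open.
Joint ranges: [-2.91, 2.91], [-0.82, 2.16], [0.22, 2.67], [-1.22, 4.37], [0.12, 2.79], [-3.08, 3.08]. Speed limits (rad/s): [1.89, 1.89, 2.57, 3.01, 3.01, 3.01].

## Interface

Orientations are given as a unit quaternion [w, x, y, z].
In Python, from cell import sensors, camera, robot gives the robot as it stands.
- The arm moves only by the shell command python3 -m handwheel 'ROWS' [FORCE]. ROWS is text: rows parted by semicolons, each of 7 numbers parted by spaces: the shift along the tool's x, y, z in cm, then the turn, a rotation vector about the tool's x, y, z in degrees, then the closure, from 0 (fully open) to 1 (shut). In form: dx dy dz wx wy wz hand; .... A call has 1 to 10 rows; each row shifts and turns the commanded pose from where the row before left it, along the tool's axes as they then stand; what a row does not reach is not made up. A row lasts 1/12 s, in which the tool goes at most 41.7 mm and 7.16 degrees, less where a joint would pass 70% of its speed; a pose out of reach is approached as far as the arm can. A call is refused whole if a number of a shift passes 4.17 or a number of a turn 7.16, either way. A call with a gripper value outside its range is refused whole. The fingers move at their own pace and stop on an object; FORCE is the grip in N (left out, the last holds). Time passes only in rows, so rows that do not move let the fingers close. It gives the time, the measured TCP pose, the force, the opening and the grip force at its end, in the units of the state.
- sensors.get_obs(): the state, without advancing time (a new reading comes with each control period).
- camera(name): name is "side" or "top"; returns a dict with "pixels" (480x640x3 uint8, red, green, blue), "camera_matrix" (3x3 intrinsics, pixels), "origin" and "orientation" of the camera in the world. Camera axes: x right, y up, looking along -z (the intrinsics and any distortion apply to the point x, -y, -z); pixel columns grow to the right and rows downward; lengths in m; the calibration is good to about 2 mm. A picture is of the moment at which its call begins. There is no depth.
- robot.job_done(): hands the job in; it is judged then, once.
The state is a dict: "t": time; "q": joint angles; "qd": joint speeds; "effort": joint torques, N m; "eef_pos": TCP position; "tcp_rot": TCP orientation; "contact_force": force on the tool from outside, world axes, zero at the start; "wrist_torque": the same for the moment, N m; "finger_gap": opening from 0.0 (shut) to 1.0 (fully open); "gripper_force": force on a finger pad.
Only numpy, scipy, OpenCV 4.12 (cv2) and the standard library are available. Lean on these libraries where they do the work, as an engineer would, in place of code of your own. Each camera call takes 0.05 s, during which the arm holds its last target. There are 200 camera calls.

## Working session

There is one attempt and no reset: what is moved stays moved. The work goes in short steps, Python scripts to look and compute and a shell command to move; the robot and the scene stay as the last step left them, time stands still between calls to the robot, and variables do not carry over. Pictures are saved under pics/ and viewed, at most 14 in all, crops included, and the job is handed in when it is done.

```bash
mkdir -p pics; ls
python3 - <<'E'
from cell import sensors, camera, robot
import cv2
for n in("top","side"):
    c=camera(n); cv2.imwrite(f"pics/{n}0.png",c["pixels"][:,:,::-1]); print(n,c["camera_matrix"],c["origin"],c["orientation"],[k for k in c])
print(sensors.get_obs(), robot.grasp_offset)
E
```

```text
pics
top [[597.0347561    0.         303.68854441]
 [  0.         597.0347561  233.22349399]
 [  0.           0.           1.        ]] [0.26055793 0.11364393 1.43765385] [-0.70033714 -0.06273057  0.05444356  0.70896309] ['pixels', 'camera_matrix', 'origin', 'orientation']
side [[459.7637677    0.         311.76194034]
 [  0.         459.7637677  237.37399429]
 [  0.           0.           1.        ]] [0.12516767 0.82541299 1.03458818] [-0.22308164 -0.08141274  0.3297205   0.91372367] ['pixels', 'camera_matrix', 'origin', 'orientation']
{'t': 0.1, 'q': array([-1.26349283e+00,  4.94124669e-01,  1.34604449e+00, -2.11195385e-05,
        1.30251408e+00, -9.54843148e-02]), 'qd': array([ 0.00013482, -0.00333799, -0.00326939,  0.00120528, -0.00011125,
        0.0001534 ]), 'effort': array([ 4.60176743e-04, -8.80240345e+01, -3.82544482e+01,  7.07102101e-02,
        4.82745690e-02, -2.88610454e-05]), 'eef_pos': array([ 0.24489387, -0.57465928,  0.213404  ]), 'tcp_rot': array([-5.41161290e-04,  9.79787993e-01,  2.00037976e-01, -6.77672893e-05]), 'contact_force': array([ 0.4476206 , -0.2105044 ,  0.79329386]), 'wrist_torque': array([0.0131651 , 0.0069981 , 0.00357385]), 'gripper_force': 0.0, 'finger_gap': 0.9990514945201286} 0.0188
```

View pics/top0.png

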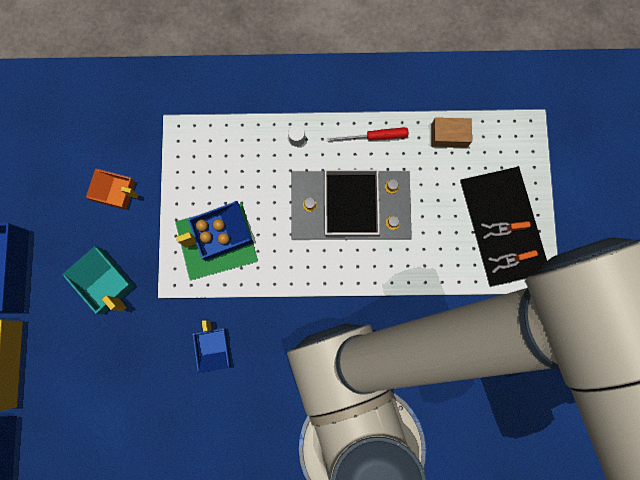

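View pics/side0.png

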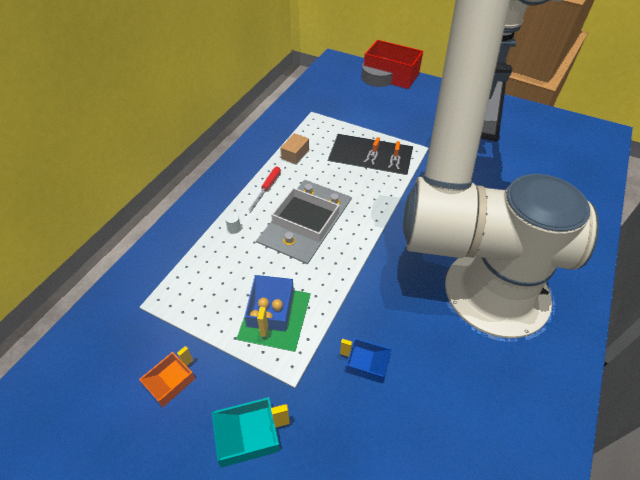

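The top view shows two clips on the black mat (505,230 and 515,262), the pallet with its tray (352,203), and the studs at (309,204), (392,187) and (392,222).

The bin candidates are orange (112,188), turquoise (99,279), small blue (212,348) and large blue on the green mat (220,232). The last one fits: it is the larger blue one and holds the knobs. I'll confirm it in a crop and measure.

```bash
cat > h.py <<'E'
import numpy as np, cv2
from scipy.spatial.transform import Rotation as R
from cell import sensors, camera, robot
def shot(n): return camera(n)
def rays(c,uv):
    K=c["camera_matrix"]; q=np.array(c["orientation"]); uv=np.atleast_2d(uv).astype(float)
    d=np.c_[(uv[:,0]-K[0,2])/K[0,0],-(uv[:,1]-K[1,2])/K[1,1],-np.ones(len(uv))]
    return R.from_quat(q[[1,2,3,0]]).apply(d)
def plane(c,uv,z):
    d=rays(c,uv); o=np.array(c["origin"]); return o+d*((z-o[2])/d[:,2])[:,None]
def proj(c,P):
    q=np.array(c["orientation"]); p=R.from_quat(q[[1,2,3,0]]).inv().apply(np.atleast_2d(P)-c["origin"])
    K=c["camera_matrix"]; return np.c_[K[0,0]*p[:,0]/-p[:,2]+K[0,2],-K[1,1]*p[:,1]/-p[:,2]+K[1,2]]
def blobs(c,lo,hi,box,amin=15):
    h=cv2.cvtColor(c["pixels"],cv2.COLOR_RGB2HSV); m=cv2.inRange(h,lo,hi); k=np.zeros_like(m); u0,v0,u1,v1=box; k[v0:v1,u0:u1]=255
    m&=k; cs,_=cv2.findContours(m,cv2.RETR_EXTERNAL,cv2.CHAIN_APPROX_NONE)
    return [x for x in sorted(cs,key=cv2.contourArea,reverse=True) if cv2.contourArea(x)>amin]
E
python3 - <<'E'
from h import *
c=shot("top"); im=c["pixels"][:,:,::-1]
a=cv2.resize(im[165:295,445:560],None,fx=4,fy=4,interpolation=2)[:520]
b=cv2.resize(im[190:290,160:270],(330,300),interpolation=2); d=cv2.resize(im[160:250,285:415],(330,228),interpolation=2)
o=np.zeros((528,790,3),np.uint8); o[:520,:460]=a; o[:300,460:]=b; o[300:528,460:]=d
cv2.imwrite("pics/crop1.png",o)
for x in blobs(c,(5,160,120),(20,255,255),(480,210,550,280)): r=cv2.minAreaRect(x); print("tab",r,plane(c,r[0],.047))
for x in blobs(c,(45,100,40),(80,255,255),(160,190,270,290)): r=cv2.minAreaRect(cv2.convexHull(x)); print("mat",r)
for x in blobs(c,(20,180,120),(35,255,255),(165,220,200,260)): print("fin",cv2.minAreaRect(x),plane(c,cv2.minAreaRect(x)[0],.117))
for x in blobs(c,(105,120,40),(125,255,255),(170,190,260,275)): print("bin",cv2.minAreaRect(x)); print(cv2.approxPolyDP(x,3,True).tolist())
h=cv2.cvtColor(c["pixels"],cv2.COLOR_RGB2HSV); print(h[205,310],h[205,297],h[187,392],h[170,352],h[225,300],h[280,520])
E
```

```text
tab ((527.5996704101562, 254.8734588623047), (5.604162216186523, 19.131450653076172), 75.0685806274414) [[ 0.4352682  -0.39388261  0.047     ]]
tab ((520.3910522460938, 224.91090393066406), (5.472704887390137, 19.104713439941406), 84.2894058227539) [[ 0.50657684 -0.38215765  0.047     ]]
mat ((219.44119262695312, 253.76470947265625), (35.16766357421875, 70.3353271484375), 75.96376037597656)
mat ((183.6804962158203, 227.55186462402344), (16.748071670532227, 13.269625663757324), 75.0685806274414)
mat ((244.85531616210938, 219.17906188964844), (33.24137496948242, 3.158198118209839), 74.47589111328125)
bin ((219.58905029296875, 230.4041290283203), (44.94379425048828, 53.487796783447266), 69.44395446777344)
[[[237, 201]], [[188, 219]], [[204, 259]], [[251, 242]]]
[165   9 179] [ 50   6 129] [173   6 179] [ 13  15 199] [ 78  10 123] [ 12   7 191]
```

View pics/crop1.png

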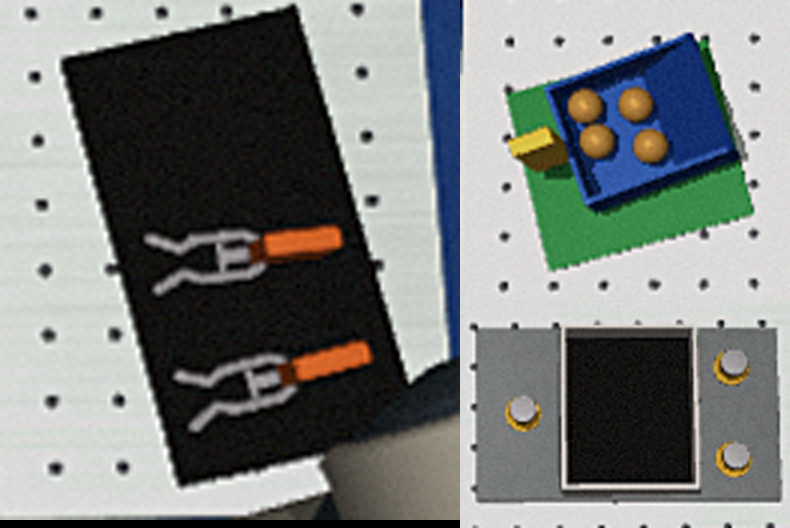

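Crop confirms it: the large blue bin on the green mat holds 4 knobs and its fin is yellow. The two clips have orange tabs to the right and mouths to the left. Next I need the metric poses.

```bash
cat > look.py <<'E'
from h import *
def mrect(c,x,z): # metric min-area rect
    p=plane(c,x.reshape(-1,2),z)[:,:2]; return cv2.minAreaRect((p*1000).astype(np.float32))
def clips(c,zt=.048,box=(380,150,560,285)):
    for x in blobs(c,(5,160,120),(20,255,255),box,25):
        (cx,cy),_,_=r=mrect(c,x,zt); vx,vy=cv2.fitLine(plane(c,x.reshape(-1,2),zt)[:,:2].astype(np.float32),2,0,.01,.01)[:2,0]
        if vy<0: vx,vy=-vx,-vy
        print("tab",np.round([cx,cy],1),np.round(r[1],1),"yaw",round(np.degrees(np.arctan2(vy,vx)),1),"origin",np.round([cx+51*vx,cy+51*vy],1))
E
python3 - <<'E'
from look import *
c=shot("top"); clips(c)
h=cv2.cvtColor(c["pixels"],cv2.COLOR_RGB2HSV)
m=np.zeros((480,640),np.uint8); m[160:250,285:420]=cv2.inRange(h,(0,0,95),(179,40,160))[160:250,285:420]
m=cv2.morphologyEx(m,cv2.MORPH_OPEN,np.ones((3,3)))
n,l,s,ce=cv2.connectedComponentsWithStats(m); print(s[1:])
pts=np.argwhere(m)[:,::-1]; pts=[p for p in pts if s[l[p[1],p[0]],4]>300]
print("plate",mrect(c,np.array(pts),.018))
for z,lo,hi,n in((.042,(150,0,165),(179,30,255),"heads"),):
    for x in blobs(c,lo,hi,(295,175,412,235),20): print(n,cv2.minEnclosingCircle(x),plane(c,cv2.minEnclosingCircle(x)[0],z))
d=cv2.inRange(h,(0,0,0),(179,255,60)); d[:168]=0;d[240:]=0;d[:,:320]=0;d[:,385:]=0
cs,_=cv2.findContours(d,0,1); x=max(cs,key=cv2.contourArea); print("tray in",cv2.boundingRect(x),mrect(c,x,.053))
g=np.vstack(blobs(c,(45,100,40),(80,255,255),(160,190,270,290))); print("mat",mrect(c,g,.012))
x=blobs(c,(105,120,40),(125,255,255),(170,190,260,275))[0]; print("bin rim",mrect(c,x,.062),cv2.boxPoints(mrect(c,x,.062)))
x=blobs(c,(15,120,100),(35,255,255),(170,225,200,250))
for y in x: print("fin",mrect(c,y,.117), cv2.boxPoints(mrect(c,y,.117)))
hh=h[228:248:2,172:196:3]; print(hh[5])
E
```

```text
tab [ 435.2 -393.6] [13.  44.9] yaw 104.5 origin [ 422.4 -344.2]
tab [ 506.3 -381.1] [13.  43.9] yaw 96.2 origin [ 500.8 -330.4]
[[ 291  171   35   69 2095]
 [ 347  171   65   69 1948]]
plate ((567.2512817382812, 14.64056396484375), (289.7433166503906, 168.95681762695312), 89.24458312988281)
tray in (327, 172, 50, 60) ((567.7899169921875, 14.224922180175781), (116.51055145263672, 143.49107360839844), 88.98993682861328)
mat ((483.67864990234375, 341.2505798339844), (147.9635009765625, 168.88687133789062), 15.049971580505371)
bin rim ((500.40887451171875, 325.14459228515625), (108.53144073486328, 123.87925720214844), 20.11125373840332) [[428.15433 364.64862]
 [470.7495  248.32268]
 [572.66345 285.64056]
 [530.06824 401.9665 ]]
fin ((477.5484313964844, 398.6807861328125), (13.995417594909668, 32.51494216918945), 20.262025833129883) [[465.35358 411.50882]
 [476.61395 381.00595]
 [489.7433  385.85275]
 [478.4829  416.35562]]
[[  0   5 220]
 [113  13 244]
 [ 25 179 216]
 [ 25 173 221]
 [ 25 174 223]
 [ 22 186 199]
 [ 21 205  61]
 [ 22 214  75]]
```

```bash
cat > go.py <<'E'
import sys
from h import *
# go.py x y z(mm) phi tilt : tool x yaw phi; tilt about tool y (deg). prints turn, then shift in cm along target axes / current axes
a=[float(v) for v in sys.argv[1:]]+[0]*(5-len(sys.argv[1:]))
def to(x,y,z,phi,tilt=0):
    o=sensors.get_obs(); q=np.array(o["tcp_rot"]); C=R.from_quat(q[[1,2,3,0]])
    T=R.from_euler('z',phi,degrees=True)*R.from_euler('x',180,degrees=True)*R.from_euler('y',tilt,degrees=True)
    d=np.array([x,y,z])/10-np.array(o["eef_pos"])*100
    print("t",round(o["t"],1),"pos",np.round(np.array(o["eef_pos"])*1000,1),"turn",np.round((C.inv()*T).as_rotvec(degrees=True),1),"shift(target)",np.round(T.inv().apply(d),2),"shift(cur)",np.round(C.inv().apply(d),2),"F",np.round(o["contact_force"],1),"gap",round(91*o["finger_gap"],1),"grip",round(o["gripper_force"],1))
to(*a)
E
python3 -m handwheel '0 0 0 0 0 -7.1 0.4;0 0 0 0 0 -7.1 0.4;0 0 0 0 0 -7.1 0.4;0 0 0 0 0 -7.1 0.4;0 0 0 0 0 -7.1 0.4;0 0 0 0 0 -7.1 0.4;0 0 0 0 0 -7.1 0.4;0 0 0 0 0 -7.1 0.4;0 0 0 0 0 -7.1 0.4;0 0 0 0 0 -7.1 0.4' 60; python3 go.py 506.3 -381.1 110 96.2
```

```text
t: 1.03
eef_pos: [0.245, -0.5749, 0.2137]
tcp_rot: [-0.0, 0.679, 0.734, 0.0]
contact_force: [-0.1, 0.2, 0.2]
finger_gap: 0.6
gripper_force: 0.0
t 1.0 pos [ 245.  -574.9  213.7] turn [-0.  -0.  -1.8] shift(target) [16.44 28.07 10.37] shift(cur) [17.29 27.55 10.38] F [-0.1  0.2  0.2] gap 54.6 grip 0.0
```

```bash
python3 -m handwheel '0 0 0 0 0 -1.8 0.4;1.6 2.8 0 0 0 0 0.4;1.6 2.8 0 0 0 0 0.4;1.6 2.8 0 0 0 0 0.4;1.6 2.8 0 0 0 0 0.4;1.6 2.8 0 0 0 0 0.4;1.6 2.8 0 0 0 0 0.4;1.6 2.8 0 0 0 0 0.4;1.6 2.8 0 0 0 0 0.4;1.6 2.8 0 0 0 0 0.4' >/dev/null;python3 -m handwheel '2 2.8 2 0 0 0 0.4;0 0 2 0 0 0 0.4;0 0 2 0 0 0 0.4;0 0 0 0 0 0 0.4'; python3 go.py 506.3 -381.1 110 96.2
python3 - <<'E'
from look import *
c=shot("top"); cv2.imwrite("pics/t2.png",cv2.resize(c["pixels"][90:310,280:560,::-1],None,fx=2.8,fy=2.7)); clips(c)
for n,p in(("stud1",(520.9,-84.8,42)),("stud2",(610.9,-86,42)),("stud0",(568.7,114.6,42))): print(n,proj(c,np.array(p)/1000))
E
```

```text
t: 2.2
eef_pos: [0.5056, -0.3812, 0.1502]
tcp_rot: [-0.003, 0.669, 0.743, -0.0]
contact_force: [-0.3, 1.4, -0.9]
finger_gap: 0.602
gripper_force: 0.0
t 2.2 pos [ 505.6 -381.2  150.2] turn [-0.2 -0.2 -0.3] shift(target) [-0.    0.07  4.02] shift(cur) [-0.02  0.09  4.02] F [-0.3  1.4 -0.9] gap 54.8 grip 0.0
stud1 [[393.50513184 221.01400279]]
stud2 [[392.65397554 184.13265875]]
stud0 [[309.25503867 202.47629832]]
```

View pics/t2.png

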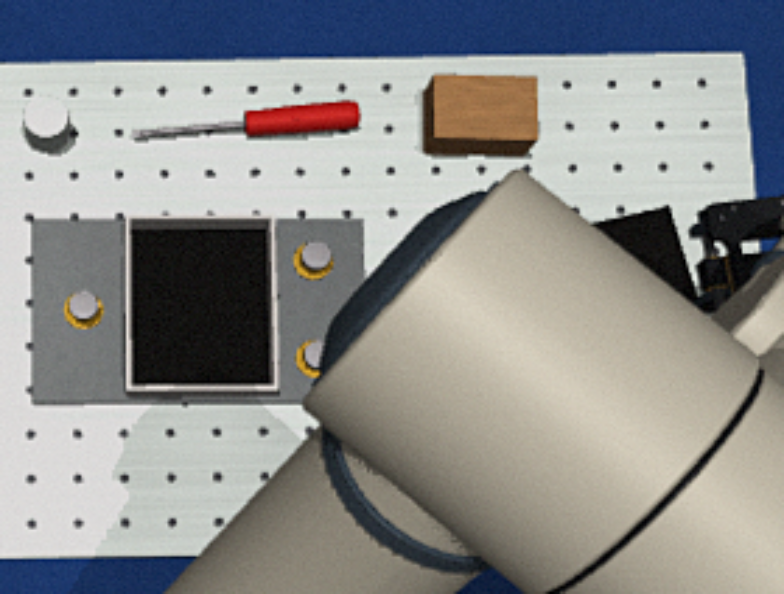

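The arm now covers the clips in the top view. The stud heads at crop (316,255) and (84,306) match my predicted positions to within about 1 px. I'll descend and grip.

```bash
python3 -m handwheel '0 0.05 3 0 0 -0.3 0.4;0 0 3 0 0 0 0.4;0 0 3 0 0 0 0.4;0 0 2 0 0 0 0.4;0 0 2.2 0 0 0 0.4;0 0 0 0 0 0 0.4;0 0 0 0 0 0 1;0 0 0 0 0 0 1;0 0 0 0 0 0 1;0 0 0 0 0 0 1' ; python3 go.py 506.3 -381.1 18 96.2
python3 - <<'E'
from look import *
c=shot("side"); cv2.imwrite("pics/s3.png",cv2.resize(c["pixels"][90:240,250:450,::-1],None,fx=4,fy=4))
E
```

```text
t: 3.08
eef_pos: [0.5079, -0.3838, 0.0236]
tcp_rot: [0.001, 0.668, 0.744, -0.0]
contact_force: [0.1, -0.5, -0.5]
finger_gap: 0.337
gripper_force: 0.0
t 3.1 pos [ 507.9 -383.8   23.6] turn [ 0.1  0.1 -0. ] shift(target) [ 0.29 -0.13  0.56] shift(cur) [ 0.29 -0.13  0.56] F [ 0.1 -0.5 -0.5] gap 30.6 grip 0.0
```

View pics/s3.png

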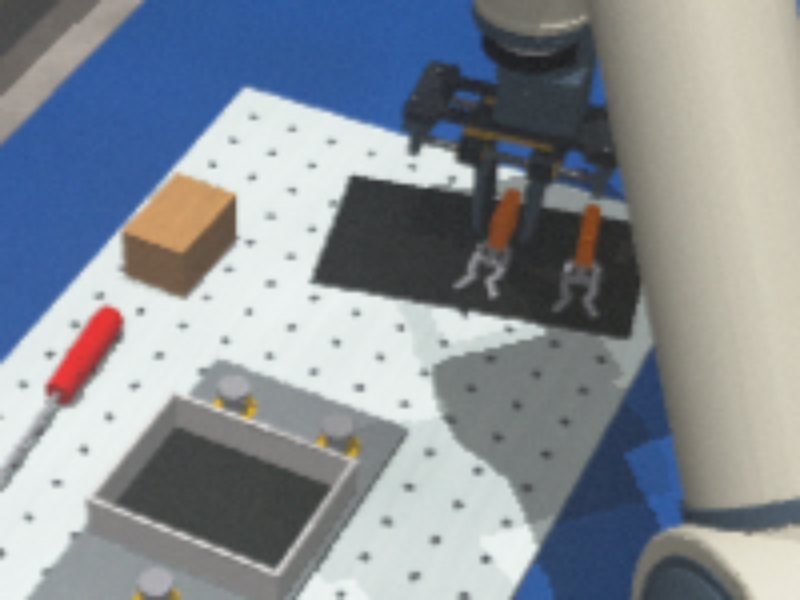

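The side view shows the fingers straddling the upper clip's tab at crop (505,220). Lower a little, then close.

```bash
python3 -m handwheel '0.25 -0.1 0.3 0 0 0 0.5;0 0 0.2 0 0 0 0.6;0 0 0 0 0 0 1;0 0 0 0 0 0 1;0 0 0 0 0 0 1;0 0 0 0 0 0 1;0 0 0 0 0 0 1;0 0 0 0 0 0 1' 60; python3 go.py 506.3 -381.1 18 96.2; python3 -m handwheel '0 0 -1 0 0 0 1;0 0 -2 0 0 0 1;0 0 -2 0 0 0 1;0 0 -1 0 0 0 1;0 0 0 0 0 0 1' ;python3 go.py 610.9 -220 60 89.2
```

```text
t: 3.8
eef_pos: [0.506, -0.3808, 0.0169]
tcp_rot: [0.0, 0.668, 0.744, -0.0]
contact_force: [0.5, 0.5, 0.3]
finger_gap: 0.157
gripper_force: 60.0
t 3.8 pos [ 506.  -380.8   16.9] turn [ 0.  0. -0.] shift(target) [-0.03  0.03 -0.11] shift(cur) [-0.03  0.03 -0.11] F [0.5 0.5 0.3] gap 14.3 grip 60.0
t: 4.22
eef_pos: [0.5071, -0.3817, 0.0796]
tcp_rot: [0.002, 0.668, 0.744, -0.0]
contact_force: [0.9, -0.7, -1.5]
finger_gap: 0.152
gripper_force: 60.0
t 4.2 pos [ 507.1 -381.7   79.6] turn [0.2 0.2 7. ] shift(target) [16.31 10.16  1.96] shift(cur) [14.96 12.06  1.95] F [ 0.9 -0.7 -1.5] gap 13.9 grip 60.0
```

```bash
python3 -m handwheel '0 0 -1 0 0 7 1;1.6 1.2 0 0 0 0 1;2 1.5 0 0 0 0 1;2 1.5 0 0 0 0 1;2 1.5 0 0 0 0 1;2 1.5 0 0 0 0 1;2 1.5 0 0 0 0 1;2 1 0 0 0 0 1;1 0.5 0 0 0 0 1;0 0 0 0 0 0 1' >/dev/null; python3 go.py 609.1 -215 28 89.2
python3 - <<'E'
from look import *
c=shot("top"); cv2.imwrite("pics/t4.png",cv2.resize(c["pixels"][150:300,290:550,::-1],None,fx=3,fy=3)); clips(c,.048); clips(c,.104)
E
```

```text
t 5.0 pos [ 610.5 -233.9   86.1] turn [-0.1 -0.   0.1] shift(target) [ 1.89 -0.17  5.81] shift(cur) [ 1.89 -0.16  5.81] F [-0.1  0.7 -1.2] gap 13.6 grip 60.0
```

View pics/t4.png

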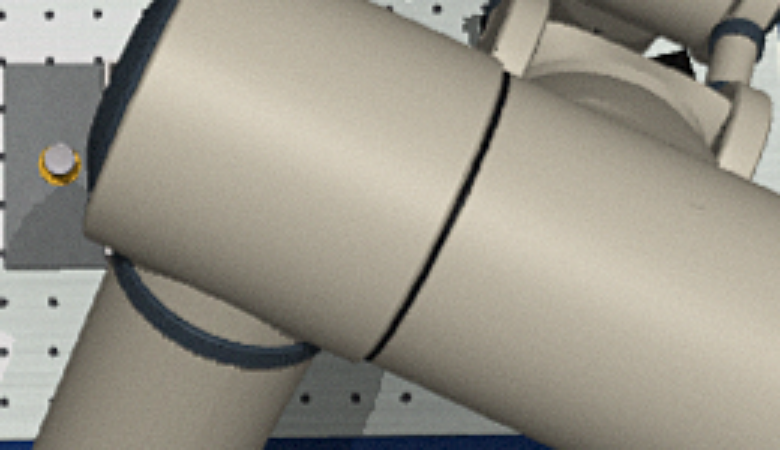

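The top view is blocked by the arm, so I'll rely on the side view. Descend to the approach height.

```bash
python3 -m handwheel '0 -0.1 2 0 0 0 1;0 0 2 0 0 0 1;0 0 1.8 0 0 0 1;0 0 0 0 0 0 1;0 0 0 0 0 0 1' >/dev/null; python3 go.py 609.1 -215 28 89.2
python3 - <<'E'
from look import *
c=shot("side"); u0,v0=270,130; im=cv2.resize(c["pixels"][v0:v0+110,u0:u0+130,::-1],None,fx=6,fy=5.4)
o=sensors.get_obs();T=o["eef_pos"]
for p in ((.6109,-.086,.042),(T[0],T[1]+.051,.022),(T[0],T[1]+.083,.0255),(.6109,-.086,.018)):
    x=(proj(c,p)[0]-[u0,v0])*[6,5.4]; cv2.circle(im,tuple(int(v) for v in x),4,(255,0,255),1)
cv2.imwrite("pics/s5.png",im)
E
```

```text
t 5.5 pos [ 607.9 -236.9   28.3] turn [-0.1 -0.  -0.1] shift(target) [2.19 0.09 0.03] shift(cur) [2.19 0.08 0.03] F [ 0.1 -1.2 -0.8] gap 14.1 grip 60.0
```

View pics/s5.png

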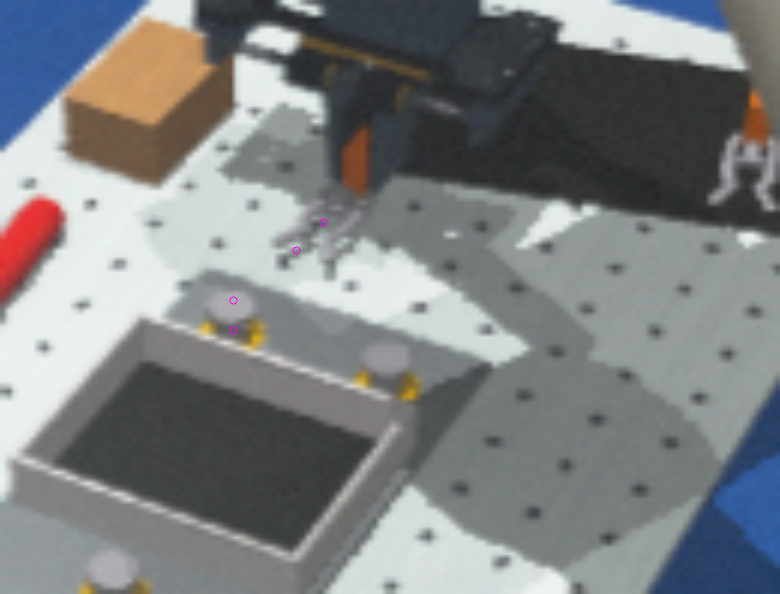

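The side crop shows the clip's fork tips near (280,243) and (330,272), ahead of stud2's head at (231,305). Predicted points agree to a few mm. I'll move closer and check the lateral alignment again.

```bash
python3 -m handwheel '1.5 0.1 0 0 0 0 1;1.4 0 0 0 0 0 1;0 0 0 0 0 0 1;0 0 0 0 0 0 1' >/dev/null; python3 go.py 609.3 -208 28 89.2
python3 - <<'E'
from look import *
c=shot("side"); u0,v0=295,150; im=cv2.resize(c["pixels"][v0:v0+50,u0:u0+60,::-1],None,fx=12,fy=12,interpolation=2)
o=sensors.get_obs();T=o["eef_pos"]
for p in ((.6109,-.086,.042),(T[0],T[1]+.051,.022),(T[0]-.0155,T[1]+.083,.0255),(T[0]+.0155,T[1]+.083,.0255),(.6109,-.086,.018)):
    x=(proj(c,p)[0]-[u0,v0]+.5)*12; cv2.circle(im,tuple(int(v) for v in x),4,(255,0,255),1)
cv2.imwrite("pics/s6.png",im)
E
```

```text
t 5.9 pos [ 610.8 -206.    29.7] turn [0.  0.  0.1] shift(target) [-0.21 -0.15  0.17] shift(cur) [-0.21 -0.15  0.17] F [ 0.2 -0.6 -1.3] gap 14.2 grip 60.0
```

View pics/s6.png

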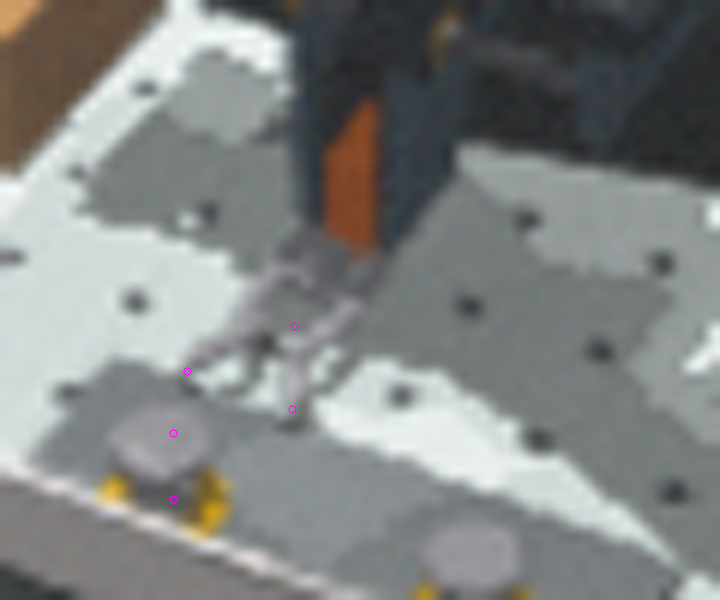

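Tips predicted and observed agree within 1 px. The stud sits about 1–2 mm further +x, which suits the current line. Lower 2 mm and advance.

```bash
python3 -m handwheel '1 0 0.2 0 0 0 1;1 0 0 0 0 0 1;1 0 0 0 0 0 1;0.5 0 0 0 0 0 1;0 0 0 0 0 0 1;0 0 0 0 0 0 1' >/dev/null; python3 go.py 612 -135 27.5 89.2;
python3 -m handwheel '0.5 0 0 0 0 0 1;0.5 0 0 0 0 0 1;0.5 0 0 0 0 0 1;0 0 0 0 0 0 1' >/dev/null; python3 go.py 612 -135 27.5 89.2
```

```text
t 6.5 pos [ 611.1 -171.8   27. ] turn [0. 0. 0.] shift(target) [ 3.68  0.04 -0.05] shift(cur) [ 3.68  0.04 -0.05] F [ 0.   0.2 -1. ] gap 13.4 grip 60.0
t 6.8 pos [ 611.9 -156.6   27.2] turn [ 0.1  0.  -0. ] shift(target) [ 2.16 -0.02 -0.03] shift(cur) [ 2.16 -0.02 -0.03] F [ 3.1 -0.5 -1.4] gap 13.7 grip 60.0
```

```bash
python3 -m handwheel '0.4 0.1 0 0 0 0 1;0.4 0 0 0 0 0 1;0 0 0 0 0 0 1' >/dev/null; python3 go.py 612 -135 27.5 89.2;
python3 -m handwheel '0.4 0 0 0 0 0 1;0.3 0 0 0 0 0 1;0 0 0 0 0 0 1' >/dev/null; python3 go.py 612 -135 27.5 89.2;python3 -m handwheel '0.3 0 0 0 0 0 1;0.3 0 0 0 0 0 1;0 0 0 0 0 0 1' >/dev/null; python3 go.py 612 -135 27.5 89.2
```

```text
t 7.0 pos [ 612.6 -148.8   27.1] turn [ 0. -0. -0.] shift(target) [ 1.38 -0.08 -0.04] shift(cur) [ 1.38 -0.08 -0.04] F [2.7 6.5 0. ] gap 13.9 grip 60.0
t 7.3 pos [ 612.5 -141.1   26.8] turn [-0.  -0.1 -0. ] shift(target) [ 0.61 -0.05 -0.07] shift(cur) [ 0.61 -0.05 -0.06] F [4.4 9.1 0. ] gap 13.5 grip 60.0
t 7.5 pos [ 612.3 -135.5   26.8] turn [-0. -0. -0.] shift(target) [ 0.05 -0.03 -0.07] shift(cur) [ 0.05 -0.03 -0.07] F [ 2.   2.7 -0.4] gap 13.5 grip 60.0
```

```bash
python3 -m handwheel '0.2 0 0 0 0 0 1;0 0 0 0 0 0 1' >/dev/null; python3 go.py 612 -135 27.5 89.2;
python3 -m handwheel '0.2 0 0 0 0 0 1;0 0 0 0 0 0 1' >/dev/null; python3 go.py 612 -135 27.5 89.2;  python3 - <<'E'
from look import *
c=shot("side"); u0,v0=295,150; im=cv2.resize(c["pixels"][v0:v0+50,u0:u0+60,::-1],None,fx=12,fy=12,interpolation=2)
cv2.imwrite("pics/s7.png",im)
E
```

```text
t 7.7 pos [ 612.4 -133.9   26.9] turn [-0. -0. -0.] shift(target) [-0.11 -0.03 -0.06] shift(cur) [-0.11 -0.03 -0.06] F [ 1.7  1.5 -0.9] gap 13.8 grip 60.0
t 7.9 pos [ 612.5 -133.3   27. ] turn [0.  0.1 0. ] shift(target) [-0.17 -0.05 -0.05] shift(cur) [-0.17 -0.05 -0.05] F [-0.1 -9.7 -1.1] gap 13.6 grip 60.0
```

View pics/s7.png

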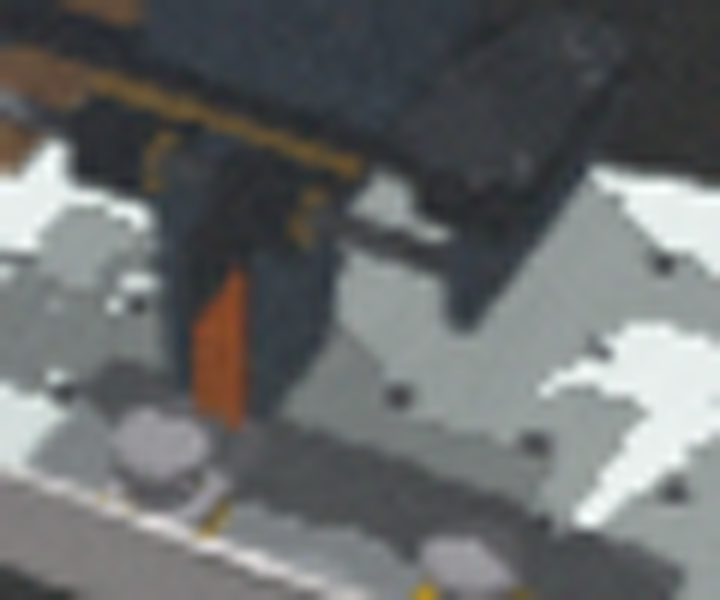

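The picture shows the fork around stud2's shank at (165,480), under the head, and the bow contact (−9.7 N) confirms it is home. Release and rise.

```bash
python3 -m handwheel '0 0 0 0 0 0 0.6;0 0 0 0 0 0 0.6;0 0 0 0 0 0 0.6;0 0 0 0 0 0 0.6;0 0 -2 0 0 0 0.6;0 0 -3 0 0 0 0.6;0 0 -4 0 0 0 0.6;0 0 -4 0 0 0 0.6;0 0 -4 0 0 0 0.6;0 0 0 0 0 0 0.6' >/dev/null; python3 go.py 435.2 -393.6 150 104.5
python3 - <<'E'
from look import *
c=shot("top"); clips(c); c=shot("side")
for x in blobs(c,(5,160,60),(20,255,255),(290,130,430,215),8): M=x.reshape(-1,2); print("side blob",M.min(0),M.max(0),np.round(plane(c,M.mean(0),.035)*1000,1))
print(proj(c,[[.4352,-.3936,.048],[.43,-.371,.048],[.441,-.416,.048]]))
E
```

```text
t 8.8 pos [ 615.8 -133.1  205. ] turn [  0.6   0.3 -15.3] shift(target) [-20.7 -24.    5.5] shift(cur) [-26.29 -17.74   5.39] F [ 1.9 -0.6  1.4] gap 36.3 grip 0.0
tab [ 435.3 -393.6] [12.7 44.9] yaw 104.6 origin [ 422.5 -344.2]
side blob [394 141] [399 155] [[ 436.4 -389.2   35. ]]
side blob [312 170] [320 184] [[ 615.6 -136.6   35. ]]
[[397.98274961 144.26243727]
 [397.04166821 148.59140997]
 [398.71825013 139.99488831]]
```

```bash
python3 -m handwheel '0 0 0 0 0 -7.1 0.5;0 0 0 0 0 -7.1 0.5;-2.6 -3 0 0 0 -1 0.5;-2.6 -3 0 0 0 0 0.5;-2.6 -3 0 0 0 0 0.5;-2.6 -3 0 0 0 0 0.5;-2.6 -3 0 0 0 0 0.5;-2.6 -3 0 0 0 0 0.5;-2.6 -3 2 0 0 0 0.5;-2.5 -3 3 0 0 0 0.5' >/dev/null;python3 -m handwheel '0 0 2 0 0 0 0.5;0 0 0 0 0 0 0.5;0 0 0 0 0 0 0.5' >/dev/null; python3 go.py 435.2 -393.6 60 104.5
```

```text
t 9.9 pos [ 434.9 -383.9  131.3] turn [-0.1 -0.2 -0.2] shift(target) [-0.94 -0.21  7.13] shift(cur) [-0.97 -0.2   7.13] F [-0.6  0.5  0.3] gap 45.5 grip 0.0
```

```bash
python3 -m handwheel '-0.95 -0.2 2 0 0 0 0.5;0 0 3 0 0 0 0.5;0 0 2.2 0 0 0 0.5;0 0 0 0 0 0 0.5;0 0 0 0 0 0 0.5' >/dev/null; python3 go.py 435.2 -393.6 17 104.5
```

```text
t 10.3 pos [ 436.8 -393.8   61.2] turn [-0.  -0.1 -0. ] shift(target) [ 0.06 -0.15  4.42] shift(cur) [ 0.05 -0.15  4.42] F [ 0.4 -0.5  1.7] gap 45.2 grip 0.0
```

```bash
python3 -m handwheel '0 -0.1 2 0 0 0 0.5;0 0 1.5 0 0 0 0.5;0 0 0.9 0 0 0 0.6;0 0 0 0 0 0 0.6;0 0 0 0 0 0 1;0 0 0 0 0 0 1;0 0 0 0 0 0 1;0 0 0 0 0 0 1;0 0 0 0 0 0 1;0 0 0 0 0 0 1' 60 >/dev/null; python3 go.py 435.2 -393.6 17 104.5;  python3 -m handwheel '0 0 -1 0 0 0 1;0 0 -2 0 0 0 1;0 0 -2 0 0 7 1;0 0 -1 0 0 7 1;0 0 0 0 0 1.3 1;0 0 0 0 0 0 1' >/dev/null;python3 go.py 520.6 -212 80 89.2
```

```text
t 11.2 pos [ 435.7 -395.4   17.8] turn [ 0.   0.1 -0.1] shift(target) [ 0.19 -0.01  0.08] shift(cur) [ 0.19 -0.01  0.08] F [0.6 1.4 8.8] gap 14.0 grip 60.0
t 11.7 pos [ 435.4 -395.2   77.5] turn [ 0.1  0.1 -0. ] shift(target) [18.44  8.26 -0.25] shift(cur) [18.44  8.25 -0.26] F [-0.1  0.2 -1.2] gap 14.0 grip 60.0
```

```bash
python3 -m handwheel '1.8 0.8 0 0 0 0 1;2.2 1 0 0 0 0 1;2.2 1 0 0 0 0 1;2.2 1 0 0 0 0 1;2.2 1 0 0 0 0 1;2.2 1 0 0 0 0 1;2.2 1 0 0 0 0 1;2 1 0 0 0 0 1;1 0.4 0 0 0 0 1;0 0 0 0 0 0 1' >/dev/null; python3 go.py 520.6 -212 28 89.2
```

```text
t 12.5 pos [ 520.3 -214.3   76. ] turn [-0.1 -0.1  0.2] shift(target) [0.23 0.03 4.8 ] shift(cur) [0.22 0.04 4.8 ] F [-0.1  0.6 -0.9] gap 13.8 grip 60.0
```

```bash
python3 -m handwheel '0 0 2 0 0 0 1;0 0 1.8 0 0 0 1;0 0 1 0 0 0 1;0 0 0 0 0 0 1;0 0 0 0 0 0 1' >/dev/null; python3 go.py 520.6 -212 28 89.2
python3 - <<'E'
from look import *
c=shot("side"); u0,v0=310,150; im=cv2.resize(c["pixels"][v0:v0+50,u0:u0+60,::-1],None,fx=12,fy=12,interpolation=2)
o=sensors.get_obs();T=o["eef_pos"]
for p in ((.5225,-.0825,.042),(T[0]-.0155,T[1]+.085,.0255),(T[0]+.0155,T[1]+.085,.0255)):
    x=(proj(c,p)[0]-[u0,v0]+.5)*12; cv2.circle(im,tuple(int(v) for v in x),4,(255,0,255),1)
cv2.imwrite("pics/s8.png",im)
E
```

```text
t 12.9 pos [ 519.6 -216.7   28.4] turn [-0.1 -0.  -0.1] shift(target) [0.47 0.09 0.04] shift(cur) [0.47 0.09 0.04] F [-0.4  0.7 -1.3] gap 13.7 grip 60.0
```

View pics/s8.png

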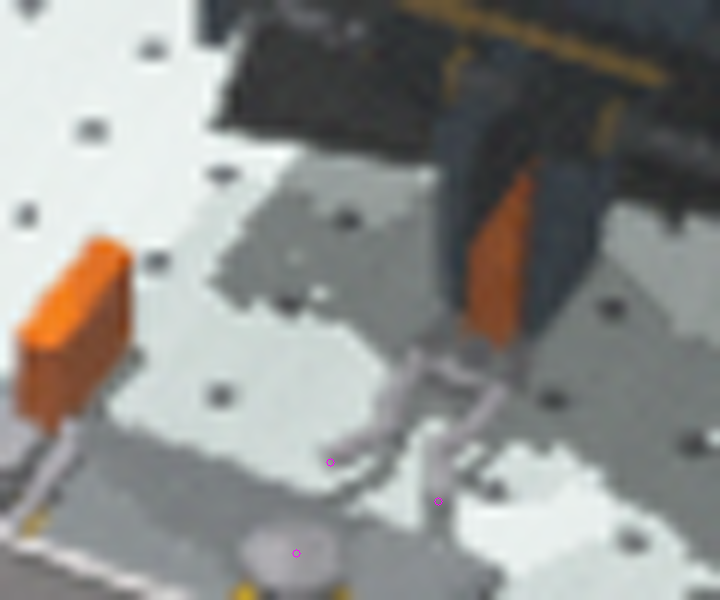

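The fork tips at (335,458) and (438,500) and the stud1 head at (292,553) match predictions, and the first clip's tab stands at stud2. Advance.

```bash
python3 -m handwheel '1 0.15 0 0 0 0 1;1 0 0.05 0 0 0 1;1 0 0 0 0 0 1;1 0 0 0 0 0 1;0.5 0 0 0 0 0 1;0 0 0 0 0 0 1;0 0 0 0 0 0 1' >/dev/null; python3 go.py 522 -136 27.5 89.2;
python3 -m handwheel '0.5 0 0 0 0 0 1;0.5 0 0 0 0 0 1;0 0 0 0 0 0 1' >/dev/null; python3 go.py 522 -136 27.5 89.2
```

```text
t 13.6 pos [ 522.5 -170.9   28.4] turn [ 0.   0.  -0.1] shift(target) [ 3.49 -0.1   0.09] shift(cur) [ 3.49 -0.1   0.09] F [-0.4 -0.9 -0.5] gap 13.8 grip 60.0
t 13.8 pos [ 522.4 -160.6   28.2] turn [-0.  -0.  -0.1] shift(target) [ 2.46 -0.07  0.07] shift(cur) [ 2.46 -0.07  0.07] F [-0.8  1.5 -1. ] gap 13.7 grip 60.0
```

```bash
python3 -m handwheel '0.4 0 0 0 0 0 1;0.4 0 0 0 0 0 1;0.4 0 0 0 0 0 1;0 0 0 0 0 0 1' >/dev/null; python3 go.py 522 -136 27.5 89.2;
python3 -m handwheel '0.4 0 0 0 0 0 1;0.3 0 0 0 0 0 1;0.3 0 0 0 0 0 1;0 0 0 0 0 0 1' >/dev/null; python3 go.py 522 -136 27.5 89.2;
python3 -m handwheel '0.2 0 0 0 0 0 1;0.1 0 0 0 0 0 1;0 0 0 0 0 0 1' >/dev/null; python3 go.py 522 -136 27.5 89.2
```

```text
t 14.2 pos [ 522.7 -148.6   28.3] turn [-0.  -0.  -0.1] shift(target) [ 1.26 -0.09  0.08] shift(cur) [ 1.26 -0.09  0.08] F [ 1.9  6.5 -2.6] gap 13.5 grip 60.0
t 14.5 pos [ 522.9 -138.6   28.3] turn [-0.  -0.  -0.1] shift(target) [ 0.26 -0.09  0.08] shift(cur) [ 0.26 -0.09  0.08] F [ 2.   1.5 -1.1] gap 13.4 grip 60.0
t 14.7 pos [ 522.8 -136.1   28.3] turn [-0.  -0.  -0.1] shift(target) [ 0.01 -0.08  0.08] shift(cur) [ 0.01 -0.08  0.08] F [ 0.4  0.9 -0.9] gap 13.8 grip 60.0
```

```bash
python3 -m handwheel '0.15 0 0 0 0 0 1;0 0 0 0 0 0 1' >/dev/null; python3 go.py 522 -136 27.5 89.2;
python3 -m handwheel '0.1 0 0 0 0 0 1;0 0 0 0 0 0 1' >/dev/null; python3 go.py 522 -136 27.5 89.2
python3 -m handwheel '0.1 0 0 0 0 0 1;0 0 0 0 0 0 1' >/dev/null; python3 go.py 522 -136 27.5 89.2
```

```text
t 14.9 pos [ 522.9 -135.    28.3] turn [-0.   0.  -0.1] shift(target) [-0.1  -0.09  0.08] shift(cur) [-0.1  -0.09  0.08] F [-1.  -3.2 -1.4] gap 13.8 grip 60.0
t 15.1 pos [ 523.  -134.8   28.4] turn [ 0.   0.1 -0.1] shift(target) [-0.12 -0.1   0.09] shift(cur) [-0.12 -0.1   0.09] F [ -3.  -11.2  -0.8] gap 13.2 grip 60.0
t 15.2 pos [ 523.1 -134.6   28.4] turn [ 0.   0.1 -0.1] shift(target) [-0.15 -0.1   0.09] shift(cur) [-0.15 -0.1   0.09] F [ -3.8 -17.9  -0.4] gap 13.5 grip 60.0
```

Clip two is home too (bow contact −17.9 N). Release, rise, and check both from above.

```bash
python3 -m handwheel '0 0 0 0 0 0 0.5;0 0 0 0 0 0 0.5;0 0 0 0 0 0 0.5;0 0 0 0 0 0 0.5;0 0 -2 0 0 0 0.5;0 0 -4 0 0 0 0.5;0 0 -4 0 0 0 0.3;0 0 -4 0 0 0 0.3;0 0 -4 0 0 0 0.3;0 0 -4 0 0 0 0.3' >/dev/null; python3 go.py 458 452 250 110 -45;python3 -m handwheel '-1.5 -2 0 0 0 0 0.3;-3 -2 0 0 0 0 0.3;-3 -2 0 0 0 0 0.3;0 0 0 0 0 0 0.3;0 0 0 0 0 0 0.3' >/dev/null
python3 - <<'E'
from look import *
c=shot("top"); clips(c,.056); c2=shot("side")
a=cv2.resize(c["pixels"][160:250,280:420,::-1],(780,300),interpolation=2); b=cv2.resize(c2["pixels"][150:220,270:400,::-1],(780,300),interpolation=2)
cv2.imwrite("pics/t9.png",np.vstack([a,b]))
E
```

```text
t 16.1 pos [ 522.5 -132.5  250.5] turn [ -8.2 -44.5 -19.8] shift(target) [ 40.43  13.93 -40.36] shift(cur) [58.34 -7.38  0.06] F [ 0.8 -0.9  0.1] gap 63.6 grip 0.0
tab [ 609.4 -134.7] [42.9  9.8] yaw 89.4 origin [610.  -83.7]
tab [ 520.  -133.3] [42.5  9.6] yaw 89.1 origin [520.8 -82.3]
```

View pics/t9.png

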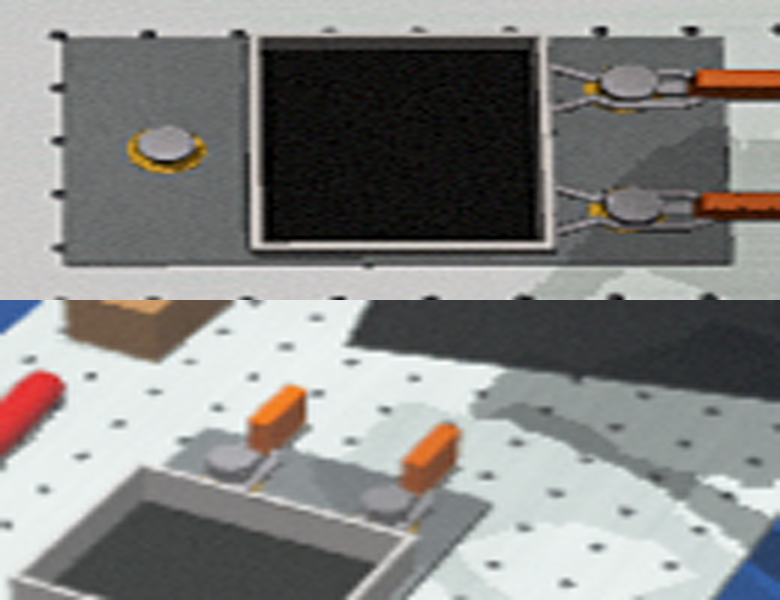

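Both pins have their legs past stud1 and stud2 (crop tabs at (740,207) and (740,83)). Only two clips exist. Now to the bin.

```bash
python3 go.py 458 452 250 110 -45
python3 -m handwheel '2 0 0 -1.2 -6.4 -2.8 0.5;3 0 0 -1.2 -6.4 -2.8 0.5;0 0 0 -1.2 -6.4 -2.8 0.5;0 0 0 -1.2 -6.4 -2.8 0.5;0 0 0 -1.2 -6.4 -2.8 0.5;0 0 0 -1.2 -6.4 -2.8 0.5;0 0 0 -1 -6 -2.8 0.5;0 0 0 0 0 0 0.5;0 0 0 0 0 0 0.5' >/dev/null;  python3 go.py 458 452 200 110 -45
```

```text
t 16.6 pos [ 461.9 -206.6  248.3] turn [ -8.2 -44.5 -19.9] shift(target) [ 43.73  22.15 -43.98] shift(cur) [65.84 -1.47 -0.15] F [ 0.6  0.4 -0.4] gap 63.6 grip 0.0
t 17.3 pos [ 460.9 -159.6  243.9] turn [-0.5 -1.4 -0.5] shift(target) [ 43.81  20.65 -37.6 ] shift(cur) [ 44.86  19.97 -36.72] F [-0.4 -0.9  0.9] gap 45.2 grip 0.0
```

```bash
python3 -m handwheel '1.5 0.7 -1.3 -0.5 -1.4 -0.5 0.5;2.7 1.2 -2.3 0 0 0 0.5;2.7 1.2 -2.3 0 0 0 0.5;2.7 1.2 -2.3 0 0 0 0.5;2.7 1.2 -2.3 0 0 0 0.5;2.7 1.2 -2.3 0 0 0 0.5;2.7 1.2 -2.3 0 0 0 0.5;2.7 1.2 -2.3 0 0 0 0.5;2.7 1.2 -2.3 0 0 0 0.5;2.7 1.2 -2.3 0 0 0 0.5' >/dev/null;  python3 -m handwheel '2.7 1.2 -2.3 0 0 0 0.5;2.7 1.2 -2.3 0 0 0 0.5;2.7 1.2 -2.3 0 0 0 0.5;2.7 1.2 -2.3 0 0 0 0.5;2.7 1.2 -2.3 0 0 0 0.5;2.7 1.2 -2.3 0 0 0 0.5;1 0.5 -1 0 0 0 0.5;0 0 0 0 0 0 0.5;0 0 0 0 0 0 0.5' >/dev/null; python3 go.py 458 452 160 110 -45
python3 - <<'E'
from look import *
c=shot("top")
for y in blobs(c,(15,120,100),(35,255,255),(160,215,205,255)): print("fin",mrect(c,y,.117))
print(sensors.get_obs()["q"])
E
```

```text
t 18.9 pos [450.2 435.5 198.9] turn [-0.2 -0.1  0. ] shift(target) [3.66 1.3  1.84] shift(cur) [3.66 1.31 1.84] F [ 0.1 -0.6 -0.1] gap 45.5 grip 0.0
fin ((477.6540222167969, 398.0017395019531), (14.26762580871582, 32.390419006347656), 20.262025833129883)
fin ((503.6676940917969, 361.3551940917969), (23.111568450927734, 18.0696964263916), 0.9413303732872009)
fin ((477.2817077636719, 356.38922119140625), (20.550004959106445, 9.006159782409668), 0.9413216710090637)
[ 0.9919507   0.79716675  1.06952359 -0.61366173  1.77361478  0.67550053]
```

```bash
python3 -m handwheel '1.8 0.6 0.9 -0.2 -0.1 0 0.5;1.8 0.7 0.9 0 0 0 0.5;0 0 0 0 0 0 0.5;0 0 0 0 0 0 0.5' >/dev/null; python3 go.py 482 386 89 110 -45
```

```text
t 19.3 pos [458.3 449.4 161.1] turn [ 0.   0.3 -0.1] shift(target) [0.31 0.06 9.89] shift(cur) [0.37 0.06 9.88] F [-0.3 -0.1 -0.5] gap 45.4 grip 0.0
```

```bash
python3 -m handwheel '0.3 0.05 2 0 0.3 0 0.5;0 0 2.5 0 0 0 0.5;0 0 2.5 0 0 0 0.5;0 0 1.8 0 0 0 0.5;0 0 0 0 0 0 0.5;0 0 0 0 0 0 0.5' >/dev/null; python3 go.py 482 386 89 110 -45;  python3 - <<'E'
from look import *
c=shot("side"); im=cv2.resize(c["pixels"][220:380,190:370,::-1],None,fx=3.7,fy=3.7,interpolation=2)
cv2.imwrite("pics/s10.png",im)
E
```

```text
t 19.8 pos [479.8 393.4  98.4] turn [ 0.1  0.  -0.2] shift(target) [ 0.12 -0.04  1.21] shift(cur) [ 0.12 -0.05  1.21] F [-0.2  0.4  1. ] gap 45.3 grip 0.0
```

View pics/s10.png

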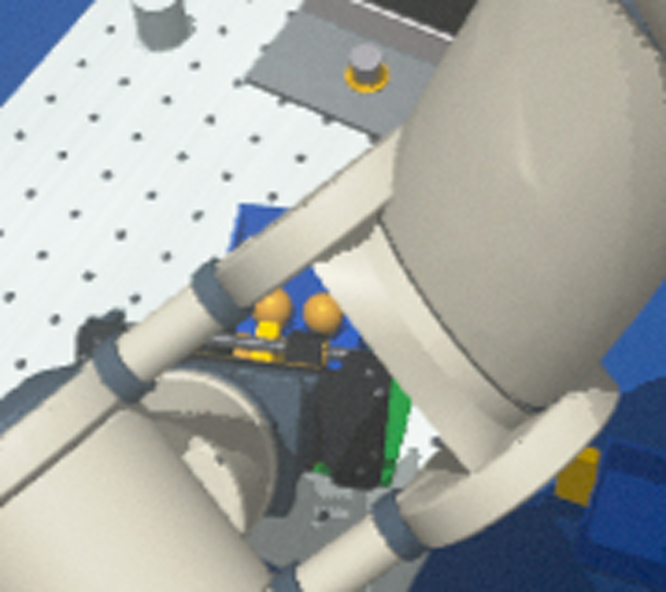

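The fin tip (266,335) is between the fingers and there is no contact force. Advance 1.1 cm and grip.

```bash
python3 -m handwheel '0.1 0 1.1 0 0 0 0.5;0 0 0 0 0 0 0.5;0 0 0 0 0 0 1;0 0 0 0 0 0 1;0 0 0 0 0 0 1;0 0 0 0 0 0 1;0 0 0 0 0 0 1;0 0 0 0 0 0 1' 60 >/dev/null; python3 go.py 482 386 189 110 -45
```

```text
t 20.5 pos [482.1 387.5  88.9] turn [ 0.2  0.1 -0.2] shift(target) [-7.18 -0.06 -6.98] shift(cur) [-7.18 -0.01 -6.97] F [-0.4  1.7  1.9] gap 13.5 grip 60.0
```

```bash
python3 -m handwheel '-0.4 0 -0.4 0 0 0 1;-0.7 0 -0.7 0 0 0 1;-1.2 0 -1.2 0 0 0 1;-1.4 0 -1.4 0 0 0 1;-1.4 0 -1.4 0 0 0 1;-1.4 0 -1.4 0 0 0 1;-0.7 0 -0.7 0 0 0 1;-0.3 0 -0.3 0 0 0 1;0 0 0 0 0 0 1;0 0 0 0 0 0 1' >/dev/null
cat > pour.py <<'E'
# target TCP for bin with lip at L (mm), tip angle a, yaw w; then print via go
import sys,subprocess,numpy as np
x,y,z,a,w=map(float,sys.argv[1:6]); a_=np.radians(a)
r=np.array([-47.8-80,76.9-50]); rx,rz=r[0]*np.cos(a_)+r[1]*np.sin(a_),-r[0]*np.sin(a_)+r[1]*np.cos(a_)
t=[x+rx*np.cos(np.radians(w)),y+rx*np.sin(np.radians(w)),z+rz,w+180,-45+a]; print("TCP",np.round(t,1))
print(subprocess.run(["python3","go.py"]+[str(v) for v in t],capture_output=True,text=True).stdout)
E
python3 pour.py 569 60 170 30 -91;python3 - <<'E'
from look import *
c=shot("side"); cv2.imwrite("pics/s11.png",cv2.resize(c["pixels"][180:400,170:400,::-1],None,fx=2.6,fy=2.6,interpolation=2))
E
```

```text
TCP [570.7 157.2 257.2  89.  -15. ]
t 21.4 pos [481.4 387.2 194.3] turn [10.8 29.7 18.3] shift(target) [-23.69   9.33  -0.16] shift(cur) [-21.88   0.54  13.02] F [-0.6  0.3 -3.9] gap 13.8 grip 60.0
```

View pics/s11.png

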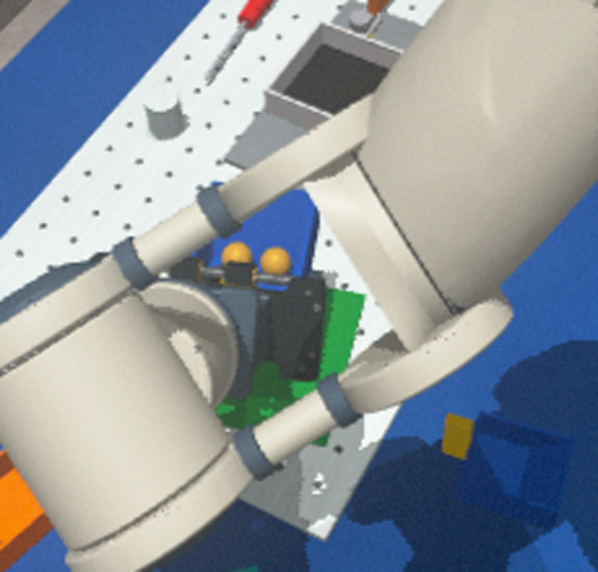

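The bin is lifted level and still holds its knobs (237,255 and 275,262). Carry it, yawing gently, towards the tray.

```bash
python3 pour.py 569 55 165 8 -91
```

```text
TCP [571.1 177.8 209.4  89.  -37. ]
t 21.4 pos [481.3 387.1 193.9] turn [14.   8.  15.7] shift(target) [-17.52   9.35  11.26] shift(cur) [-17.15   1.28  15.01] F [-0.3 -0.5 -3.8] gap 13.8 grip 60.0
```

```bash
python3 -m handwheel '-0.5 0.05 0.4 0 0 0 1;-1.2 0.1 1 0 0 0 1;-1.9 0.15 1.7 0 0 0 1;-2 0.15 1.8 0 0 0 1;-2 0.15 1.8 0 0 0 1;-2 0.15 1.8 0 0 0 1;-2 0.15 1.8 0 0 0 1;-1.9 0.15 1.7 0 0 0 1;-1.5 0.1 1.3 0 0 0 1;-0.9 0.1 0.8 0 0 0 1' >/dev/null
python3 -m handwheel '-0.4 0 0.4 0.5 0.3 0.6 1;0 0 0 1.3 0.8 1.5 1;0 0 0 2 1.2 2.2 1;0 0 0 2 1.2 2.2 1;0 0 0 2 1.2 2.2 1;0 0 0 2 1.2 2.2 1;0 0 0 2 1.2 2.2 1;0 0 0 1.4 0.8 1.6 1;0 0 0 0.8 0.4 0.8 1;0 0 0 0 0 0 1' >/dev/null; python3 pour.py 569 40 125 40 -91
```

```text
TCP [570.4 120.6 227.8  89.   -5. ]
t 23.1 pos [568.2 187.3 207.7] turn [-0.2 31.6  0.1] shift(target) [-6.82  0.34 -1.42] shift(cur) [-6.55  0.32  2.36] F [ 0.5 -0.4 -2.3] gap 13.7 grip 60.0
```

```bash
python3 -m handwheel '-0.6 0.03 0.2 0 2.5 0 1;-0.7 0.03 0.1 0 3.5 0 1;-0.7 0.03 0.1 0 3.5 0 1;-0.7 0.03 0.1 0 3.5 0 1;-0.7 0.03 0.1 0 3.5 0 1;-0.7 0.03 0 0 3.5 0 1;-0.7 0.03 0 0 3.5 0 1;-0.7 0.03 0 0 3.5 0 1;-0.7 0.03 0 0 3 0 1;-0.5 0.03 0 0 1.5 0 1' >/dev/null
python3 -m handwheel '0 0 0 0 0 0 1;0 0 0 0 0 0 1' >/dev/null; python3 pour.py 569 42 90 40 -91
python3 - <<'E'
from look import *
c=shot("side"); cv2.imwrite("pics/s12.png",cv2.resize(c["pixels"][100:320,200:430,::-1],None,fx=2.6,fy=2.6,interpolation=2))
print(sensors.get_obs()["q"])
E
```

```text
TCP [570.4 122.6 192.8  89.   -5. ]
t 24.1 pos [569.5 122.3 227.5] turn [-0.2  0.2  0.2] shift(target) [0.33 0.09 3.45] shift(cur) [0.34 0.1  3.45] F [ 0.  -0.1 -3.5] gap 13.9 grip 60.0

[ 0.16393928  0.4358931   1.41349144 -0.09186966  1.3135673   0.20216001]
```

View pics/s12.png

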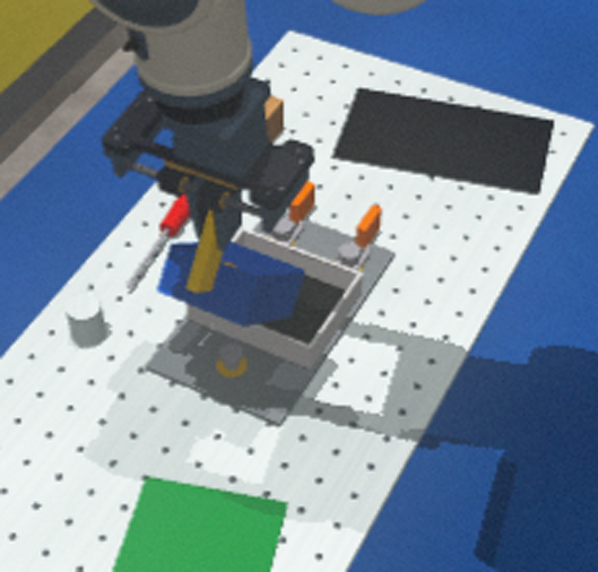

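The bin is tipped 40° over the tray with its lip inside the walls (bin at (160–300, 240–325) in the crop). Lower it, then tip about the lip.

```bash
python3 -m handwheel '0.1 0 0.8 0 0 0 1;0.1 0 1.2 0 0 0 1;0 0.1 1 0 0 0 1;0 0 0.4 0 0 0 1;0 0 0 0 0 0 1' >/dev/null;  python3 pour.py 569 42 87 60 -91
python3 -m handwheel '-0.6 0 -0.3 0 2.5 0 1;-0.8 0 -0.3 0 4 0 1;-0.8 0 -0.3 0 4 0 1;-0.8 0 -0.2 0 4 0 1;-0.8 0 -0.1 0 4 0 1;-0.4 0 0 0 1.5 0 1;0 0 0 0 0 0 1' >/dev/null;  python3 pour.py 569 42 87 85 -91
```

```text
TCP [569.7  82.6 211.1  89.   15. ]
t 24.5 pos [570.3 121.5 192.2] turn [-0.3 20.2  0.2] shift(target) [-3.27  0.01 -2.84] shift(cur) [-4.04 -0.02 -1.53] F [-0.6 -1.6 -2.5] gap 13.8 grip 60.0

TCP [568.7  26.3 216.7  89.   40. ]
t 25.1 pos [570.4  78.1 203. ] turn [-0.2 25.1 -0.1] shift(target) [-3.08 -0.08 -4.37] shift(cur) [-4.65 -0.08 -2.65] F [ 0.1 -0.4 -3.7] gap 13.7 grip 60.0
```

```bash
python3 -m handwheel '-0.6 0 -0.4 0 3.5 0 1;-0.6 0 -0.5 0 4 0 1;-0.6 0 -0.5 0 4 0 1;-0.5 0 -0.6 0 4 0 1;-0.5 0 -0.6 0 4 0 1;-0.5 0 -0.6 0 3.5 0 1;-0.4 0 -0.4 0 2 0 1;0 0 0 0 0 0 1;0 0 0 0 0 0 1;0 0 0 0 0 0 1' >/dev/null;  python3 pour.py 569 42 87 85 -91
python3 - <<'E'
from look import *
c=shot("side"); cv2.imwrite("pics/s13.png",cv2.resize(c["pixels"][100:320,200:430,::-1],None,fx=2.6,fy=2.6,interpolation=2))
E
```

```text
TCP [568.7  26.3 216.7  89.   40. ]
t 25.9 pos [569.6  31.5 219.4] turn [-0.3  0.2  0. ] shift(target) [-0.58 -0.08 -0.12] shift(cur) [-0.58 -0.08 -0.12] F [ 0.8  0.9 -2. ] gap 13.9 grip 60.0
```

View pics/s13.png

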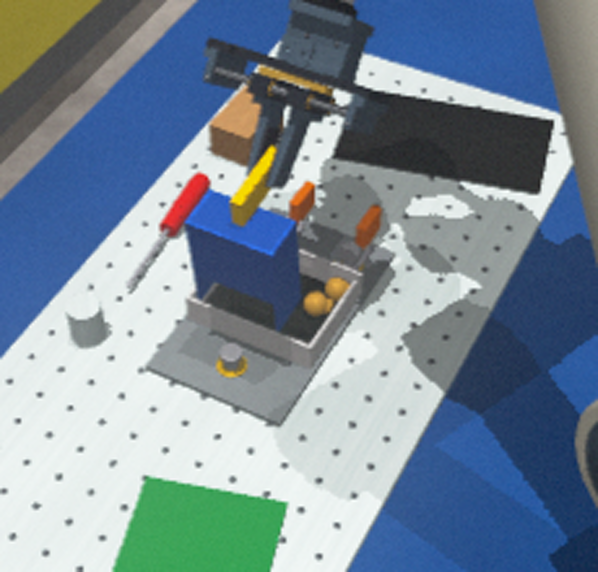

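Two knobs lie in the tray at (316,303) and (337,288), and the bin hides the rest. My picture budget is used up, so from here I check with colour masks only. Tip a little more, then lift away.

```bash
python3 -m handwheel '-0.2 0 -0.3 0 4 0 1;-0.2 0 -0.3 0 4 0 1;0 0 0 0 0 0 1;0 0 0 0 0 0 1;0 0 0 0 0 0 1;0 0 0 0 0 0 1;0 0 0 0 0 0 1;0 0 0 0 0 0 1' >/dev/null; python3 go.py 569 150 270 89 -15
cat > kn.py <<'E'
from look import *
def k(c,box,z=.032):
    h=cv2.cvtColor(c["pixels"],cv2.COLOR_RGB2HSV); m=cv2.inRange(h,(8,110,90),(25,230,255)); k=np.zeros_like(m); u0,v0,u1,v1=box; k[v0:v1,u0:u1]=m[v0:v1,u0:u1]
    d=cv2.distanceTransform(k,2,5); pk=(d==cv2.dilate(d,np.ones((7,7))))&(d>2.5)
    n,_,_,ce=cv2.connectedComponentsWithStats(pk.astype(np.uint8)); print("area",int((k>0).sum()))
    for p in ce[1:]: print("knob px",np.round(p,1),"world",np.round(plane(c,p,z)[0]*1000,0))
E
python3 -c "
from kn import *
k(shot('side'),(265,190,350,245)); k(shot('top'),(322,165,382,240))"
```

```text
t 26.7 pos [569.5  24.2 221.5] turn [ -0.2 -62.8   0.2] shift(target) [10.89 -0.27 -7.94] shift(cur) [12.04 -0.24  6.06] F [ 0.9 -0.3 -1.8] gap 13.7 grip 60.0
area 209
knob px [339. 192.] world [ 520. -113.   32.]
knob px [328.3 210.3] world [515. -28.  32.]
knob px [321. 216.] world [524.   2.  32.]
area 52
knob px [331. 180.] world [626.  61.  32.]
```

```bash
python3 -m handwheel '0.7 0 -0.6 0 0 0 1;1.4 0 -1.3 0 0 0 1;1.4 0 -1.3 0 0 0 1;1.5 0 -0.7 0 -4 0 1;2 0 0 0 -6 0 1;2 0 0 0 -6 0 1;2 0 0 0 -6 0 1;2 0 0 0 -6 0 1;2 0 0 0 -6 0 1;2 0 0 0 -6 0 1' >/dev/null; python3 -m handwheel '2 0 0 0 -6 0 1;2 0 0 0 -6 0 1;2 0 0 0 -6 0 1;2 0 0 0 -6 0 1;1 0 0 0 -6 0 1;0 0 0 0 -6 0 1;0 0 0 0 -6 0 1;0 0 0 0 -6 0 1;0 0 0 0 0 0 1' >/dev/null; python3 go.py 569 250 220 89 -45; python3 -c "
from kn import *
k(shot('side'),(265,190,350,245)); k(shot('top'),(322,165,382,240))"
```

```text
t 28.4 pos [571.5 222.9 334.6] turn [-0.1 -4.4  0.5] shift(target) [10.01 -0.29  6.19] shift(cur) [ 9.51 -0.19  6.94] F [-0.3  0.8 -3.4] gap 13.4 grip 60.0
area 324
knob px [297. 199.] world [621. -27.  32.]
knob px [328.3 210.3] world [515. -28.  32.]
knob px [309. 212.] world [563.   4.  32.]
knob px [321. 216.] world [524.   2.  32.]
area 448
knob px [369.7 179.7] world [625. -32.  32.]
knob px [357. 205.] world [563.  -0.  32.]
knob px [357. 221.] world [524.   1.  32.]
knob px [370. 226.] world [511. -30.  32.]
```

All four knobs are in the tray in both views. Return the bin to the mat.

```bash
python3 -m handwheel '0 0 0 0 -4.4 0.5 1;1 0 0.9 0 0 0 1;1 0 0.9 0 0 0 1;0 0 0 0 0 0 1' >/dev/null; python3 go.py 475.2 386.5 200 108 -45
```

```text
t 28.8 pos [572.2 221.7 307.2] turn [-13.6  -0.6 -13.6] shift(target) [20.79 -4.14 -5.62] shift(cur) [ 19.13 -10.05  -3.72] F [ 0.3  0.1 -2.4] gap 14.0 grip 60.0
```

```bash
python3 -m handwheel '1 -0.6 -0.2 -1.9 -0.1 -1.9 1;2 -1 -0.4 0 0 0 1;2.5 -1.3 -0.5 0 0 0 1;2.5 -1.3 -0.5 0 0 0 1;2.5 -1.3 -0.5 0 0 0 1;2.5 -1.3 -0.5 0 0 0 1;2.5 -1.3 -0.5 0 0 0 1;2 -1 -0.4 0 0 0 1;1 -0.6 -0.3 0 0 0 1;0 0 0 0 0 0 1' >/dev/null; python3 -m handwheel '0 0 0 -2 -0.1 -2 1;0 0 0 -2 -0.1 -2 1;0 0 0 -2 -0.1 -2 1;0 0 0 -2 -0.1 -2 1;0 0 0 -2 -0.1 -2 1;0 0 0 -1.7 -0.1 -1.7 1;0 0 0 0 0 0 1;0 0 0 0 0 0 1' >/dev/null;python3 go.py 475.2 386.5 110 108 -45
```

```text
t 30.3 pos [472.9 377.8 208. ] turn [ 0.1  0.2 -0.2] shift(target) [7.46 0.48 6.39] shift(cur) [7.49 0.45 6.36] F [-0.5  0.1 -2.1] gap 13.6 grip 60.0
```

```bash
python3 -m handwheel '0.7 0.2 0.6 0.1 0.2 -0.2 1;1.4 0.2 1.2 0 0 0 1;1.4 0 1.2 0 0 0 1;1.4 0 1.2 0 0 0 1;1.4 0 1.2 0 0 0 1;0.9 0 0.8 0 0 0 1;0.3 0 0.2 0 0 0 1;0 0 0 0 0 0 1;0 0 0 0 0 0 1' >/dev/null;python3 go.py 475.2 386.5 90 108 -45; python3 -c "
from look import *
c=shot('top'); x=blobs(c,(105,120,40),(125,255,255),(165,190,262,285))[0]; print(mrect(c,x,.083))"
```

```text
t 31.0 pos [474.  387.1 108.8] turn [0.  0.1 0.1] shift(target) [1.26 0.1  1.4 ] shift(cur) [1.27 0.1  1.4 ] F [ 0.1  0.3 -2.8] gap 13.5 grip 60.0
((488.31048583984375, 322.89068603515625), (106.5253677368164, 124.31954193115234), 18.116493225097656)
```

```bash
python3 -m handwheel '0.5 0 0.5 0 0 0 1;0.4 0 0.4 0 0 0 1;0.2 0 0.2 0 0 0 1;0 0 0 0 0 0 1;0 0 0 0 0 0 1' >/dev/null;python3 go.py 475.2 386.5 89 108 -45;python3 -m handwheel '0.1 0 0.1 0 0 0 1;0 0 0 0 0 0 1;0 0 0 0 0 0 1' >/dev/null;python3 go.py 475.2 386.5 89 108 -45
```

```text
t 31.5 pos [473.8 386.8  93. ] turn [0.  0.1 0.1] shift(target) [0.23 0.12 0.33] shift(cur) [0.23 0.12 0.33] F [-0.  -0.8 -1.9] gap 13.9 grip 60.0
t 31.8 pos [473.9 386.9  91.8] turn [0.  0.1 0.1] shift(target) [0.14 0.12 0.25] shift(cur) [0.14 0.12 0.25] F [-0.9 -0.2 -2. ] gap 13.5 grip 60.0
```

```bash
python3 -m handwheel '0.1 0 0.1 0 0 0 1;0 0 0 0 0 0 1;0 0 0 0 0 0 1' >/dev/null;python3 go.py 475.2 386.5 89 108 -45;python3 -m handwheel '0.1 0 0.1 0 0 0 1;0 0 0 0 0 0 1;0 0 0 0 0 0 1' >/dev/null;python3 go.py 475.2 386.5 89 108 -45
```

```text
t 32.0 pos [473.8 386.8  90.2] turn [0.  0.1 0.1] shift(target) [0.03 0.12 0.14] shift(cur) [0.03 0.12 0.14] F [-0.2  0.2 -2. ] gap 13.9 grip 60.0
t 32.2 pos [473.9 386.9  88.9] turn [0.  0.1 0.1] shift(target) [-0.07  0.11  0.05] shift(cur) [-0.07  0.11  0.05] F [-0.2 -0.7 -1.4] gap 14.0 grip 60.0
```

```bash
python3 -m handwheel '0.1 0 0.1 0 0 0 1;0 0 0 0 0 0 1;0 0 0 0 0 0 1' >/dev/null;python3 go.py 475.2 386.5 89 108 -45;python3 -m handwheel '0.05 0 0.05 0 0 0 1;0 0 0 0 0 0 0.6;0 0 0 0 0 0 0.6;0 0 0 0 0 0 0.6;0 0 0 0 0 0 0.6;0 0 0 0 0 0 0.6;0 0 -1 0 0 0 0.6;0 0 -2 0 0 0 0.6;0 0 -3 0 0 0 0.6' >/dev/null;python3 -m handwheel '0 0 -4 0 0 0 0.6;0 0 -4 0 0 0 0.6;0 0 -4 0 0 0 0.6;0 0 0 0 0 0 0.6' >/dev/null;python3 go.py 475.2 386.5 89 108 -45; python3 -c "
from kn import *
c=shot('top'); x=blobs(c,(105,120,40),(125,255,255),(165,190,262,285))[0]; r=mrect(c,x,.062);print('rim',r)
for y in blobs(c,(15,120,100),(35,255,255),(160,215,205,255)): print('fin',mrect(c,y,.117))
g=np.vstack(blobs(c,(45,100,40),(80,255,255),(160,190,270,290))); print('mat',mrect(c,g,.012))
k(c,(322,165,382,240)); clips(c,.056)"
```

```text
t 32.5 pos [473.8 387.   88.7] turn [0.1 0.1 0.1] shift(target) [-0.08  0.12  0.04] shift(cur) [-0.08  0.12  0.04] F [-4.9  2.7 12.6] gap 14.0 grip 60.0
t 33.6 pos [433.  514.  219.5] turn [ 0.4 -0.3 -0. ] shift(target) [-0.26  0.08 18.73] shift(cur) [-0.36 -0.06 18.73] F [ 0.5  0.8 -0.1] gap 36.5 grip 0.0
rim ((488.44903564453125, 323.2341003417969), (106.21565246582031, 123.89429473876953), 18.355371475219727)
fin ((468.7124938964844, 397.0234680175781), (13.781254768371582, 32.441444396972656), 18.05746078491211)
mat ((483.66497802734375, 341.3014221191406), (147.9635009765625, 168.78158569335938), 15.049971580505371)
area 455
knob px [369.7 179.7] world [625. -32.  32.]
knob px [357. 205.] world [563.  -0.  32.]
knob px [357.  221.5] world [523.   1.  32.]
knob px [370. 226.] world [511. -30.  32.]
tab [ 520.  -133.3] [42.5  9.6] yaw 89.4 origin [520.6 -82.3]
tab [ 609.4 -134.7] [42.8  9.8] yaw 88.6 origin [610.7 -83.7]
```

```bash
python3 -c "
from cell import robot; print(robot.job_done())"
```

```text
the job is handed in; nothing more can be done
None
```

The job is handed in: both clips are snapped home on stud1 and stud2, all four knobs are in the tray, and the empty bin is upright about 4 mm from the mat centre; I viewed 15 pictures, one over the limit of 14.

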